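# Hook the stationery tray out of the desk cabinet

### The arm

A 7-joint arm with a two-finger parallel gripper is mounted at the origin on the work surface. World frame = base frame: x ahead of the robot, y to its left, z up, the work surface at z = 0. Lengths are in m, angles in rad, forces in N, time in s.
With the tool pointing down it reaches from about 0.425 to 0.95 m from the base axis. Payload 4.7 kg.
Tool frame: the origin (TCP) lies between the finger pads; the fingertips stand 25 mm ahead of it and the grasp point (between the pads) lies 6 mm ahead of it; x points along the fingers, z is the direction in which the jaws open and shut, and the axes are right-handed (so a half turn about x gives the same grasp; the last joint's range is limited). The gripper opens to 85 mm and grips with 20 to 120 N. Pads are 22 mm wide; open, the fingers measure 114 mm over their backs; the gripper's body (76 mm by 85 mm) begins 54 mm behind the grasp point. The pads swing forward as they close: fully open they stand 13 mm farther back than shut.
Start: joints at [1.144, 0.469, -0.049, 1.532, 0.024, 1.141, -0.082], TCP at [0.262, -0.622, 0.256] pointing down, gripper open.
Joint ranges: [-2.59, 2.59], [-0.33, 1.99], [-1.39, 1.29], [0.1, 2.45], [-1.04, 4.18], [0.21, 1.99], [-2.66, 2.66]. Speed limits (rad/s): [2.57, 2.57, 3.14, 3.14, 3.14, 3.14, 3.14].

### API

Orientations are given as a 3x3 rotation matrix whose columns are the frame's x, y, z axes.
In Python, from rig import * gives the robot as it stands. Calls block until the motion is done:
- movep(position, orientation): joint-space move of the TCP to a pose.
- move_l(position, attitude=None, feed=0.15, until_force=None): straight line of the TCP; attitude=None keeps the orientation; feed is the mean speed in m/s. With until_force (N) it stops when the force on the tool has changed by that much, and returns True; else False.
- move_joints(angles): joint-space move.
- command_gripper(opening, newtons=None): finger opening in m; newtons is the grip in N (None keeps the last); returns when the fingers have stopped.
- sleep(seconds).
- inverse_kinematics(position, orientation): joint angles nearest the present ones, or None.
- sense(): the state.
- camera(name): name is "scene" or "top"; returns (picture, depth): 480x640x3 uint8, red, green, blue; 480x640 float32, m along the optical axis (not along the pixel's ray), 0 where there is no reading.
- camera_params(name): a dict with "K" (3x3 intrinsics, pixels), "dist" ([k1, k2, p1, p2, k3] as OpenCV has them; the pictures are not rectified), "position" and "rotation" of the camera in the world. Camera axes: x right, y down, z forward; pixel columns grow to the right and rows downward; lengths in m; the calibration is good to about 2 mm. A picture is of the moment at which its call begins. camera_params takes no time and is no camera call.
A pose or a line that the arm cannot do raises Unreachable and nothing moves.
- finish_job(): hands the job in, once; it reports no verdict.
The state is a dict: "time_s": time; "joint_pos": joint angles; "qd": joint speeds; "joint_efforts": joint torques, N m; "position": TCP position; "tcp_rot": TCP orientation; "wrist_force": force on the tool from outside, world axes, zero at the start; "ft_torque": the same for the moment, N m; "finger_gap": finger opening in m.
Only numpy, scipy, OpenCV 4.12 (cv2) and the standard library are available. Lean on these libraries where they do the work, as an engineer would, in place of code of your own. Each camera call takes 0.05 s, during which the arm holds its last target. There are 200 camera calls.

### The job

The blue stationery tray has been pushed too deep into the low cabinet for fingers to get at it. Pick up the pull hook, catch it in the steel eye on the front of the tray and drag the tray gently out until its tall divider comes up against the rail above the opening, and hold it firmly there for about a second with a steady pull that clearly exceeds the drag, without jerking or straining the eye. Then unhook, leaving the tray out, lay the hook flat on the open desk clear of cabinet and tray, and leave the door and everything else on the desk as they are.

Things in the scene. Friction and masses are not known exactly. Their poses are not given: they have to be found in the camera images.
- cabinet: White low desk cabinet, glass top in a wooden frame, 260 deep (x) x 200 wide (y) x 104 high, fixed. Origin: centre of its underside; x points from the open front (plane x = -130) into the cabinet, z up. Bay 180 wide, its floor 14 above the desk; two runners 12 high, 153 apart, guide the tray along x.
- rail: Fixed wooden rail across the top of the cabinet's opening, 18 thick (x) x 180 wide x 26 high. Origin: middle of its underside, 68 above the desk, so the opening below it is 54 high. It is the tray's stop: the tray's tall divider comes up against its inner face, sooner or later as the divider is set. It is rigid: the pull rises within a few mm.
- door (a joint): Swing door of the cabinet, panel 190 wide x 76 high x 12 thick with a brass knob, hinged at the +y edge of the opening; angle in rad, 0 closed, grows as it opens. It stands wide open (1.9 to 2.2) and turns easily if touched.
- tray: Loose blue stationery tray, 170 long (x) x 150 wide (y) x 40 high, 0.4 to 0.8 kg, with a white cross divider, 66 high, set somewhere near its middle. Origin: centre of its underside, axes as the cabinet's. It starts 40 to 75 behind the open front and slides on the bay floor, 1.5 play each side, with a steady drag of 2 to 6 N, some 75 to 150 to its stop; there it still rests level.
- tray_eye (a point): Centre of the steel screw eye on the tray's front. The ring stands upright in the tray's x-z plane (its hole runs along y): hole 26 across, wire 5 thick, 36 across outside. The centre is 28 in front of the tray's front face, 26 above its underside (40 above the desk). Axes as the tray's. It sits in thin plastic: a pull of 10 to 12 N is safe, over 20 N tears it out.
- hook: Loose pull hook, 130 g, flat on the desk: square wooden handle 105 long x 20 wide x 22 high, then a 6 thick steel rod bent sideways at its end. Origin: underside of the handle, 30 behind its front end, near the balance point; x along the rod to the bent end, y to the side the end is bent to, z up.
- hook_grip (a point): Middle of the handle's section above the hook's origin (11 up): the place to grip, across the handle's 20 width. Axes as the hook's.
- hook_crook (a point): Bend of the rod on its centre line, 160 ahead of hook_grip along x, 11 above the handle's underside. From here the end runs 20 to +y and leans 4 back towards the handle. Axes as the hook's.
- hook_nose (a point): Tip of the bent end (centre of its rounded 6 thick end), 20 to +y and 4 back from hook_crook.
- vase: Blue ceramic vase, 170 high, 88 across, standing. Origin: centre of its underside.
- bottle: Stainless bottle with black screw cap, 210 high, 66 across, standing. Origin: centre of its underside.
- staple_remover: Blue plastic staple remover, about 60 x 28 x 30 high, lying on the desk. Origin: centre of its underside.
- organiser: Black plastic desk organiser with slots, 200 (x) x 100 (y) x 90 high with pens up to 146 high, fixed. Origin: centre of its underside.
Mind the look-alikes: they are no part of the job. There is more than one size of the hook; the job needs the middle-sized.

How it is judged:
By the outcome, as a careful person would: the job done as asked, in the order asked, and still so for the second after the job is handed in, with the robot touching nothing.
It also fails if it takes over 69 s, if anything falls off the work surface, if the arm or the gripper's body presses on something with over 40 N, if the wrist force passes 120 N, or if a joint passes its speed limit or range.

## Working session

There is one attempt and no reset: what is moved stays moved. The work goes in short steps, each a Python script; the robot and the scene stay as the last script left them, time stands still between calls to the robot, and variables do not carry over. Pictures are saved under pics/ and viewed, about 8 in all and at most 12, crops included, and the job is handed in when it is done.

```bash
ls; mkdir -p pics; cat > h.py <<'E'
from rig import *
import numpy as np, cv2
def shot(n,save=None):
    im,d=camera(n)
    np.savez(''+n+'.npz',im=im,d=d)
    if save: cv2.imwrite('pics/'+save,im[:,:,::-1])
    return im,d
def load(n):
    f=np.load(''+n+'.npz'); return f['im'],f['d']
def rays(n,uv):
    c=camera_params(n)
    p=cv2.undistortPoints(np.array(uv,float).reshape(-1,1,2),np.array(c['K']),np.array(c['dist'])).reshape(-1,2)
    return np.c_[p,np.ones(len(p))],np.array(c['rotation']),np.array(c['position'])
def cloud(n,uv,d):
    r,R,t=rays(n,uv); z=np.array([d[int(v),int(u)] for u,v in uv])
    return (r*z[:,None])@R.T+t
def atz(n,uv,z):
    r,R,t=rays(n,uv); w=r@R.T
    return t+w*((z-t[2])/w[:,2:3])
def proj(n,P):
    c=camera_params(n);R=np.array(c['rotation']);
    rv,_=cv2.Rodrigues(R.T); return cv2.projectPoints(np.array(P,float).reshape(-1,3),rv,-R.T@np.array(c['position']),np.array(c['K']),np.array(c['dist']))[0].reshape(-1,2)
E
python3 - <<'E'
from h import *
for n in('scene','top'):
    shot(n,n+'0.png'); c=camera_params(n); print(n,c['position'],np.round(c['rotation'],3).tolist(),c['K'])
s=sense();print(s)
E
```

```text
pics
scene [ 1.00402938 -0.9306135   1.16875419] [[0.855, 0.402, -0.328], [0.519, -0.645, 0.562], [0.014, -0.65, -0.76]] [[593.23202884   0.         317.05270839]
 [  0.         593.23202884 239.31119689]
 [  0.           0.           1.        ]]
top [ 0.21410784 -0.16470245  1.50903396] [[0.012, -0.98, 0.2], [-1.0, -0.012, 0.001], [0.001, -0.2, -0.98]] [[491.86145154   0.         305.37432834]
 [  0.         491.86145154 236.62647662]
 [  0.           0.           1.        ]]
{'time_s': 0.1, 'joint_pos': array([ 1.14408502,  0.46940177, -0.04856582,  1.53357781,  0.02410618,
        1.14102478, -0.08228717]), 'qd': array([ 0.00015296, -0.00112253, -0.00045261, -0.00500687,  0.0002682 ,
        0.00029968, -0.00184623]), 'joint_efforts': array([ 6.90463039e-04, -5.11516356e+01, -4.69104317e-02, -2.38392198e+01,
        1.07540534e-02,  4.38237286e-03,  1.44573727e-05]), 'position': array([ 0.26130301, -0.62184144,  0.2553372 ]), 'tcp_rot': array([[-7.83635311e-04,  9.21903902e-01,  3.87417839e-01],
       [ 1.64935178e-03,  3.87418622e-01, -9.21902430e-01],
       [-9.99998333e-01, -8.34469966e-05, -1.82413875e-03]]), 'wrist_force': array([0.32670065, 0.07863954, 0.30797607]), 'ft_torque': array([-0.01704886,  0.0518381 ,  0.02081298]), 'finger_gap': 0.08536564160880294}
```

View pics/scene0.png

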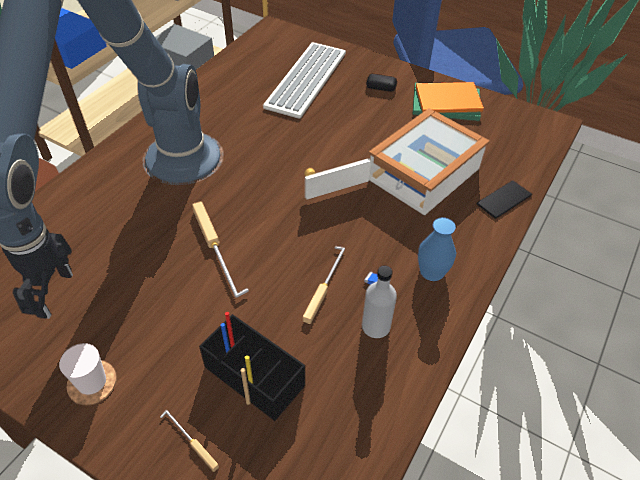

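View pics/top0.png

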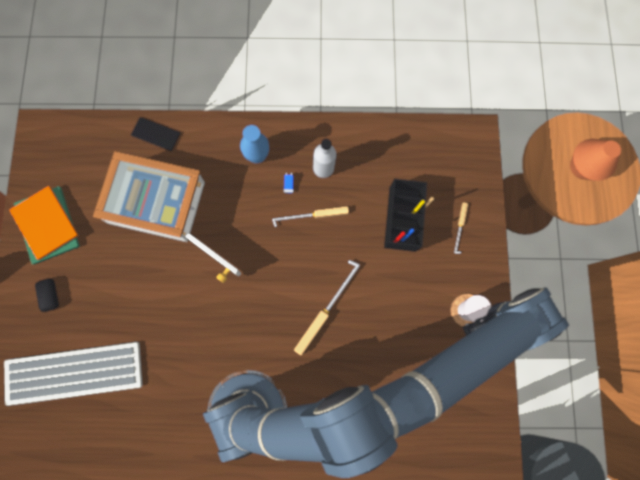

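```bash
python3 - <<'E'
import cv2,numpy as np
s=cv2.imread('pics/scene0.png');t=cv2.imread('pics/top0.png')
def c(im,u,v,w,h,k,n): cv2.imwrite(n,cv2.resize(im[v:v+h,u:u+w],None,fx=k,fy=k,interpolation=cv2.INTER_CUBIC))
c(s,300,100,200,120,4,'pics/cab.png')
a=cv2.resize(s[235:335,290:390],None,fx=4,fy=4,interpolation=cv2.INTER_CUBIC)
b=cv2.resize(t[190:240,260:360],None,fx=4,fy=4,interpolation=cv2.INTER_CUBIC)
e=cv2.resize(t[140:240,90:215],(375,300),interpolation=cv2.INTER_CUBIC)
o=np.zeros((510,790,3),np.uint8);o[:400,:400]=a;o[:200,400:800]=b[:,:390];o[205:505,405:780]=e
cv2.imwrite('pics/hk.png',o)
E
```

```text
(no output)
```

View pics/cab.png

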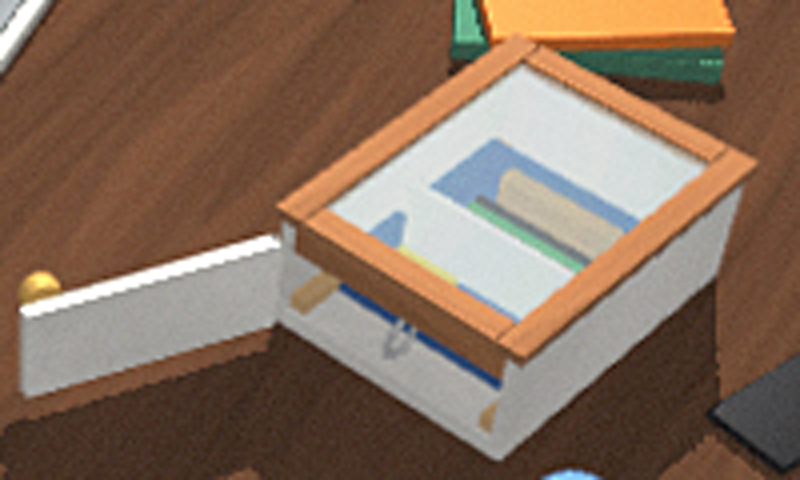

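View pics/hk.png

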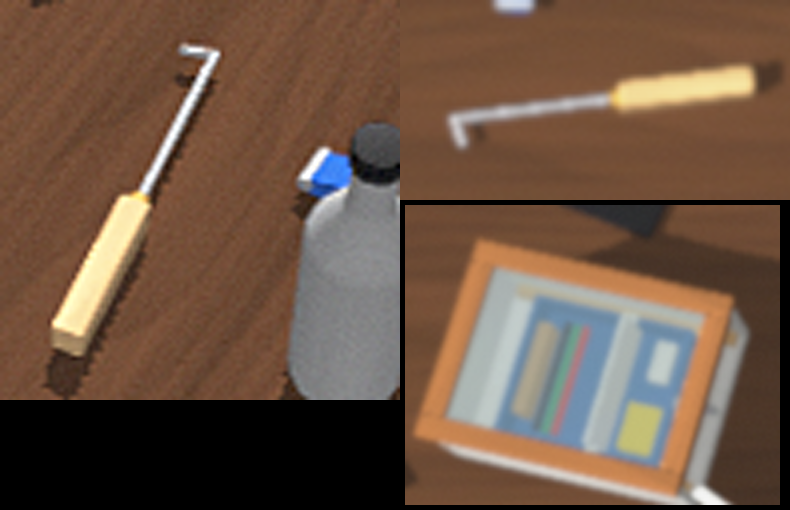

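The real hook candidates are the large one at scene (220,250), the middle one at (325,285) and the small one at (190,440). I choose the middle one, whose crook is at scene (344,248) / top (273,219.5) and bends toward the robot. The eye is at scene (400,184.5).

```bash
python3 - <<'E'
from h import *
np.set_printoptions(precision=4,suppress=True)
si,sd=load('scene');ti,td=load('top')
S=[(370,151.75),(429.2,190),(489.2,140.7),(430,109.5)]
T=[(181.7,236.7),(200,170.7),(114.3,151.7),(93.7,217.3)]
a=atz('scene',S,.104);b=atz('top',T,.104);print(a,b,sep='\n')
for P in(a,b): print([np.linalg.norm(P[i]-P[(i+1)%4]) for i in range(4)])
print('crook,nose,(handle)')
print(atz('scene',[(344.2,248),(335.7,246.7)],.011));print(atz('top',[(273,219.5),(275.8,226.2)],.011))
print('top handle rear,front z.022',atz('top',[(348,210),(313.7,214.2)],.022))
# other hooks lengths (top)
print('big',atz('top',[(355,263),(299,352)],.015),'small',atz('top',[(458,251),(464,204)],.01))
print('eye',atz('scene',[(399.8,184.5)],.04))
print('items', cloud('top',[(288,182),(255,146),(323,152),(187,237),(240,272),(222,277)],td))
# handle mask in both
for n,im,d in(('scene',si,sd),('top',ti,td)):
    hsv=cv2.cvtColor(im,cv2.COLOR_RGB2HSV)
    m=((hsv[...,2]>150)&(hsv[...,1]>50)&(hsv[...,1]<160)&(hsv[...,0]>12)&(hsv[...,0]<32))
    box=(290,270,345,330) if n=='scene' else (305,200,355,225)
    v,u=np.nonzero(m);k=(u>=box[0])&(u<box[2])&(v>=box[1])&(v<box[3]);uv=np.c_[u,v][k]
    P=cloud(n,uv,d);P=P[(P[:,2]>.017)&(P[:,2]<.03)]
    print(n,len(P),P.mean(0)); r=cv2.minAreaRect((P[:,:2]*1000).astype(np.float32)); print(r,cv2.boxPoints(r))
E
```

```text
[[0.5041 0.1993 0.104 ]
 [0.7011 0.1495 0.104 ]
 [0.7615 0.4141 0.104 ]
 [0.5653 0.4555 0.104 ]]
[[0.4956 0.1981 0.104 ]
 [0.6982 0.1558 0.104 ]
 [0.756  0.4199 0.104 ]
 [0.5507 0.4624 0.104 ]]
[np.float64(0.20315674952927626), np.float64(0.27138821393036305), np.float64(0.20053071833489378), np.float64(0.2633891608491184)]
[np.float64(0.20702776472457157), np.float64(0.27042984036275897), np.float64(0.2096224983369878), np.float64(0.2700125916621686)]
crook,nose,(handle)
[[ 0.5777 -0.0628  0.011 ]
 [ 0.5572 -0.0705  0.011 ]]
[[ 0.5726 -0.0608  0.011 ]
 [ 0.5512 -0.07    0.011 ]]
top handle rear,front z.022 [[ 0.6033 -0.2948  0.022 ]
 [ 0.5885 -0.1878  0.022 ]]
big [[ 0.4377 -0.316   0.015 ]
 [ 0.1694 -0.1481  0.015 ]] small [[ 0.4797 -0.6364  0.01  ]
 [ 0.6308 -0.6631  0.01  ]]
eye [[0.606  0.1915 0.04  ]]
items [[ 0.6921 -0.1058  0.0226]
 [ 0.7711 -0.0089  0.1231]
 [ 0.738  -0.2109  0.1654]
 [ 0.4988  0.1873  0.0844]
 [ 0.4046  0.0347  0.0224]
 [ 0.3827  0.0801  0.0734]]
scene 288 [ 0.6042 -0.2487  0.0214]
((603.4329223632812, -246.58343505859375), (20.583816528320312, 106.89733123779297), 8.313192367553711) [[ 585.5213 -195.1844]
 [ 600.977  -300.9585]
 [ 621.3445 -297.9824]
 [ 605.8889 -192.2083]]
top 193 [ 0.5988 -0.242   0.0219]
((599.0740966796875, -239.8651123046875), (21.74107551574707, 109.66816711425781), 7.8746161460876465) [[ 580.7935 -187.0374]
 [ 595.8187 -295.6714]
 [ 617.3547 -292.6928]
 [ 602.3295 -184.0588]]
```

```bash
cat >> h.py <<'E'
def Rdown(hx,flip=1):
    hx=np.array([hx[0],hx[1],0.]);hx/=np.linalg.norm(hx)
    hy=np.array([-hx[1],hx[0],0]);x=np.array([0,0,-1.]);z=flip*hy
    return np.c_[x,np.cross(z,x),z]
HX=np.array([-.144,.9895]);CX=np.array([.22,.975]);CX/=np.linalg.norm(CX);CY=np.array([-CX[1],CX[0]])
E
python3 - <<'E'
from h import *
np.set_printoptions(precision=4,suppress=True)
g=[.598,-.221]; 
for f in(1,-1):
    print(f,inverse_kinematics([*g,.25],Rdown(HX,f)),inverse_kinematics([.571,.036,.06],Rdown(CX,f)),inverse_kinematics([.535,-.12,.06],Rdown(CX,f)))
f=min((1,-1),key=lambda f:np.abs(inverse_kinematics([*g,.25],Rdown(HX,f))[6]))
print('flip',f); R=Rdown(HX,f)
movep([*g,.25],R); move_l([*g,.06]); print(move_l([*g,.0285],feed=.05,until_force=8))
print(sense()['position'],sense()['wrist_force'])
command_gripper(.0,50); s=sense(); print(s['finger_gap'],s['position'],s['time_s'],s['wrist_force'])
move_l([*g,.14]); s=sense(); print(s['finger_gap'],s['position'],s['time_s'],s['wrist_force'],s['ft_torque'])
im,d=shot('scene'); cv2.imwrite('pics/lift.png',cv2.resize(im[150:330,280:480][:,:,::-1],None,fx=3,fy=3,interpolation=cv2.INTER_CUBIC))
E
```

```text
1 [-0.4288  0.6329  1.1131  1.6785 -0.6012  1.217  -2.1701] [ 0.6571  0.9147 -1.1855  1.8993  0.9906  1.0716  1.9619] [-0.6105  0.8303  1.1046  2.0409 -0.9708  0.9256 -2.323 ]
-1 [ 0.6418  0.4592 -0.4942  1.6145  0.2349  1.1274  0.234 ] [ 0.2465  0.6031 -0.5107  1.921   0.4304  0.7268 -0.7383] [ 0.4906  0.5613 -0.4511  1.9796  0.3769  0.6823 -0.4186]
flip -1
False
[ 0.5982 -0.221   0.0285] [-0.0763  0.1668  0.8465]
0.018961425032064837 [ 0.5983 -0.2211  0.0288] 4.8083 [0.5572 0.0197 1.3132]
0.018700766324085287 [ 0.5971 -0.2209  0.1389] 5.7 [ 0.604   0.3428 -1.2881] [-0.0184 -0.0323  0.0068]
```

View pics/lift.png

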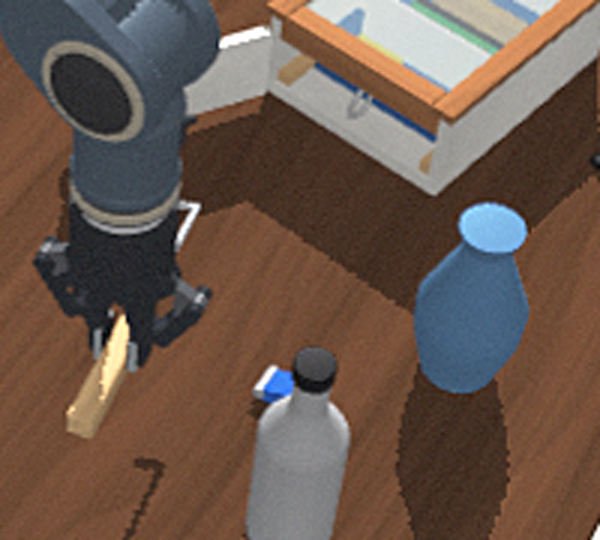

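Hook gripped and lifted. The crook shows at scene (346,219) and the eye at about (400,184). I'll move to a pre-insertion pose in front of the opening and check from there.

```bash
python3 - <<'E'
from h import *
np.set_printoptions(precision=4,suppress=True)
print('crook seen lifted',atz('scene',[(346,219)],.121), 'expected [.574 -.0626]')
eye=np.array([.604,.193]); print(atz('scene',[(399.8,184.5),(398.9,184.4)],.04))
R=Rdown(CX,-1)
# crook 25 mm in front of the eye's far side: outside, beside the ring
def tcp(crook): return crook-CX*.160
zr=.0288+.029   # rod at .040
c1=eye-CY*.036-CX*.06; p=tcp(c1)
movep([*p,.139],R); move_l([*p,zr],feed=.12)
s=sense();print(s['position'],s['time_s'],s['wrist_force'],c1)
im,d=shot('scene'); cv2.imwrite('pics/pre.png',cv2.resize(im[140:240,320:450][:,:,::-1],None,fx=6,fy=6,interpolation=cv2.INTER_CUBIC))
print(proj('scene',[[*c1,.04],[*eye,.04]]))
E
```

```text
crook seen lifted [[ 0.5773 -0.0643  0.121 ]] expected [.574 -.0626]
[[0.606  0.1915 0.04  ]
 [0.6038 0.1906 0.04  ]]
[ 0.5914 -0.0297  0.0583] 7.3667 [ 0.2508  0.8415 -0.5759] [0.6259 0.1265]
[[395.7407 201.8129]
 [399.3668 183.8958]]
```

View pics/pre.png

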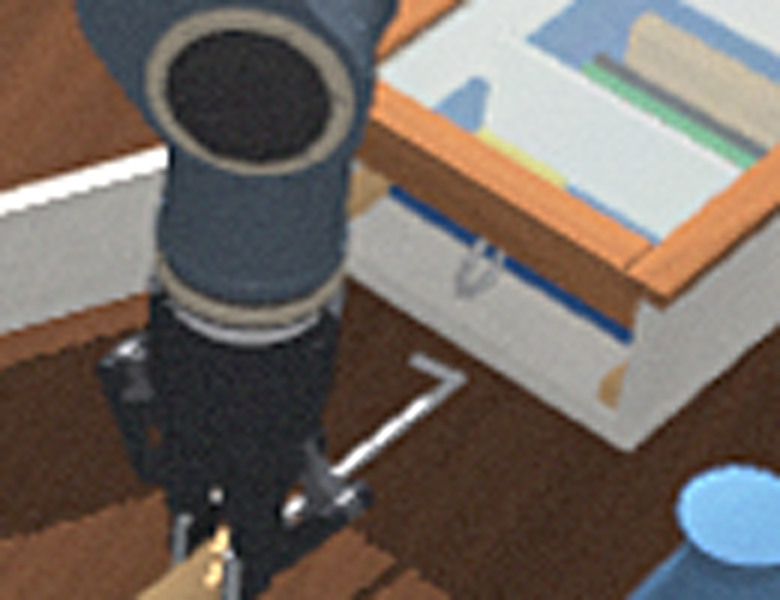

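The crook shows at crop (462,377), i.e. scene (397,202.8), about 1 px from the prediction. The ring is at crop (457–505, 238–297). I'll fit its outline next.

```bash
python3 - <<'E'
from h import *
im,d=load('scene')
k=8;u0,v0=380,170
o=cv2.resize(im[v0:v0+45,u0:u0+45][:,:,::-1],None,fx=k,fy=k,interpolation=cv2.INTER_CUBIC)
oo=[o.copy()]
t=np.linspace(0,2*np.pi,60)
for e in ([.604,.193],):
    q=o.copy()
    for r,c in((.013,(0,255,0)),(.018,(0,0,255))):
        P=np.array([[*(np.array(e)+CX*r*np.cos(a)),.04+r*np.sin(a)] for a in t])
        uv=proj('scene',P)+[1.3,1.0]
        cv2.polylines(q,[((uv-[u0,v0]+.5)*k).astype(int)],True,c,1)
    oo.append(q)
cv2.imwrite('pics/ring.png',np.hstack(oo))
E
```

```text
(no output)
```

View pics/ring.png

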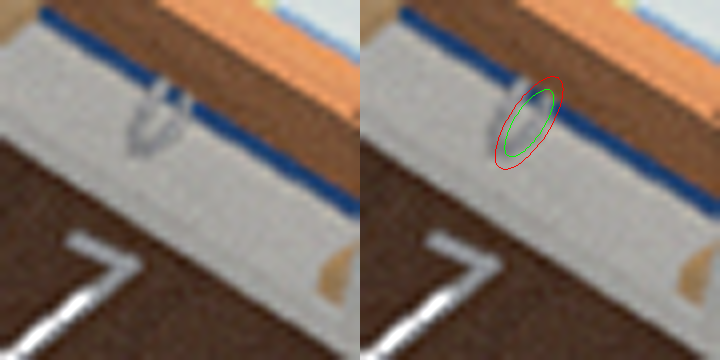

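```bash
python3 - <<'E'
from h import *
np.set_printoptions(precision=4,suppress=True)
eye=atz('scene',[(398.3,182.5)],.04)[0,:2]; print('eye',eye)
np.save('eye.npy',eye)
zr=.0288+.029
def tcp(crook): return [*(crook-CX*.160),zr]
print(move_l(tcp(eye-CY*.036+CX*.001),feed=.08,until_force=3),sense()['wrist_force'])
im,d=shot('scene'); a=im[160:210,370:430]
print(move_l(tcp(eye-CY*.009+CX*.001),feed=.04,until_force=3),sense()['wrist_force'],sense()['position'],sense()['time_s'])
im,d=shot('scene'); b=im[160:210,370:430]
cv2.imwrite('pics/ins.png',cv2.resize(np.hstack([a,b])[:,:,::-1],None,fx=6.5,fy=6.5,interpolation=cv2.INTER_CUBIC))
E
```

```text
eye [0.5991 0.1964]
False [ 0.0392 -0.6262 -2.4692]
False [ 0.0628  0.601  -0.637 ] [0.5731 0.0393 0.0579] 9.2333
```

View pics/ins.png

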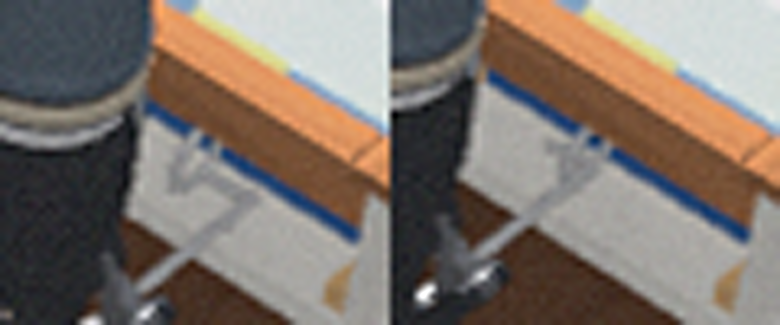

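```bash
python3 - <<'E'
from h import *
np.set_printoptions(precision=2,suppress=True)
C3=np.array([*CX,0]); f0=np.mean([sense()['wrist_force'] for _ in range(5)],0); np.save('f0.npy',f0)
p=np.array(sense()['position']); p[2]=.0578; 
for i in range(5):
    p=p-C3*.006; r=move_l(p,feed=.02,until_force=8)
    s=sense(); f=s['wrist_force']-f0; print(r,f,f@C3,s['time_s'])
im,d=shot('scene'); cv2.imwrite('pics/pull1.png',cv2.resize(im[140:230,330:450][:,:,::-1],None,fx=5,fy=5,interpolation=cv2.INTER_CUBIC))
E
```

```text
False [ 0.97  0.8  -1.21] 0.9894845475793161 9.7333
False [ 0.99  2.14 -0.89] 2.3101664907569157 10.1833
False [0.5  2.33 0.17] 2.384066955983458 10.6333
False [0.84 0.74 0.64] 0.9036094479002067 11.0833
False [ 0.33  1.59 -1.71] 1.6274355903847342 11.5333
```

View pics/pull1.png

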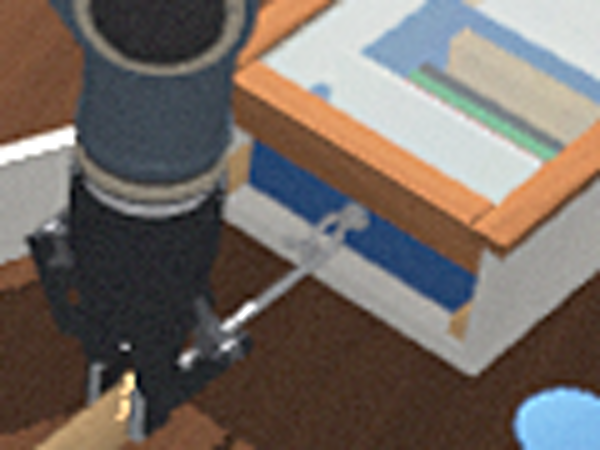

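```bash
python3 - <<'E'
from h import *
np.set_printoptions(precision=3,suppress=True)
C3=np.array([*CX,0]); f0=np.load('f0.npy'); p0=np.array(sense()['position']);p0[2]=.0578; p=p0
for i in range(3):
    p=p-C3*.045; r=move_l(p,feed=.02,until_force=4.5)
    s=sense(); f=s['wrist_force']-f0; print(r,f,f@C3,s['position'],(p0-s['position'])@C3,s['time_s'])
    if r: break
for i in range(6):
    sleep(.03); f=sense()['wrist_force']-f0; print(f,f@C3)
E
```

```text
False [ 0.249  1.795 -0.656] 1.8058123663194163 [ 0.556 -0.034  0.058] 0.04493392490305719 14.0083
True [ 0.193  1.655 -0.848] 1.656930328673245 [ 0.553 -0.051  0.057] 0.06174109510307223 15.1
[0.103 0.937 0.341] 0.9363194140665163
[ 0.788  1.647 -0.353] 1.7798459878907797
[ 1.427  1.618 -0.883] 1.8923287568417169
[ 1.212  0.326 -0.646] 0.5847394091483324
[ 0.286  0.345 -0.355] 0.3995210808276391
[ 0.592  1.161 -1.58 ] 1.2630620869024245
```

```bash
python3 - <<'E'
from h import *
np.set_printoptions(precision=2,suppress=True)
C3=np.array([*CX,0]); f0=np.load('f0.npy'); p0=np.array(sense()['position']);p0[2]=.0578; p=p0
for i in range(12):
    p=p-C3*.0015; r=move_l(p,feed=.015,until_force=6)
    F=[]
    for _ in range(6): sleep(.02); F.append(sense()['wrist_force']-f0)
    F=np.mean(F,0); s=sense(); print(r,F,F@C3,round((p0-s['position'])@C3*1000,2),s['time_s'])
    if F@C3>7: break
E
```

```text
False [ 2.28  5.43 -2.26] 5.797408968891082 0.54 15.7083
False [ 2.9   8.22 -3.07] 8.657731833664853 0.71 16.0583
```

```bash
python3 - <<'E'
from h import *
np.set_printoptions(precision=2,suppress=True)
C3=np.array([*CX,0]); f0=np.load('f0.npy'); s=sense(); print((s['wrist_force']-f0)@C3, s['position'])
def mean(n=6):
    F=[]
    for _ in range(n): sleep(.02); F.append(sense()['wrist_force']-f0)
    return np.mean(F,0)
# relative to last commanded: last script's p = p0-3mm ; p0 at .71mm ahead of present
p=s['position']-C3*.0023; p[2]=.0578
for i in range(4):
    p=p-C3*.0005; move_l(p,feed=.01); F=mean(); print(F,F@C3)
    if F@C3>10: break
t=sense()['time_s']
while sense()['time_s']<t+1.4: F=mean(); print(F,round(F@C3,2),round(sense()['time_s']-t,2))
print(sense()['position'])
im,d=shot('scene'); cv2.imwrite('pics/stop.png',cv2.resize(im[120:260,280:480][:,:,::-1],None,fx=4,fy=4,interpolation=cv2.INTER_CUBIC))
E
```

```text
8.998650803541292 [ 0.55 -0.05  0.06]
[ 2.95  8.86 -2.99] 9.296522703071908
[ 3.49  9.86 -2.9 ] 10.38267815320783
[ 3.49  9.49 -3.09] 10.03 0.1
[ 3.35  9.44 -3.09] 9.95 0.2
[ 3.26  9.49 -2.99] 9.98 0.3
[ 3.08  9.93 -3.09] 10.36 0.4
[ 3.35  9.33 -3.07] 9.84 0.5
[ 3.21  9.61 -3.07] 10.08 0.6
[ 3.    9.74 -2.94] 10.16 0.7
[ 3.48  9.86 -3.39] 10.38 0.8
[ 3.68  9.53 -3.11] 10.1 0.9
[ 3.27  9.42 -3.24] 9.91 1.0
[ 3.09  9.55 -3.35] 10.0 1.1
[ 3.41  9.68 -3.19] 10.19 1.2
[ 3.47  9.39 -3.31] 9.92 1.3
[ 3.29  9.56 -3.06] 10.05 1.4
[ 0.55 -0.05  0.06]
```

View pics/stop.png

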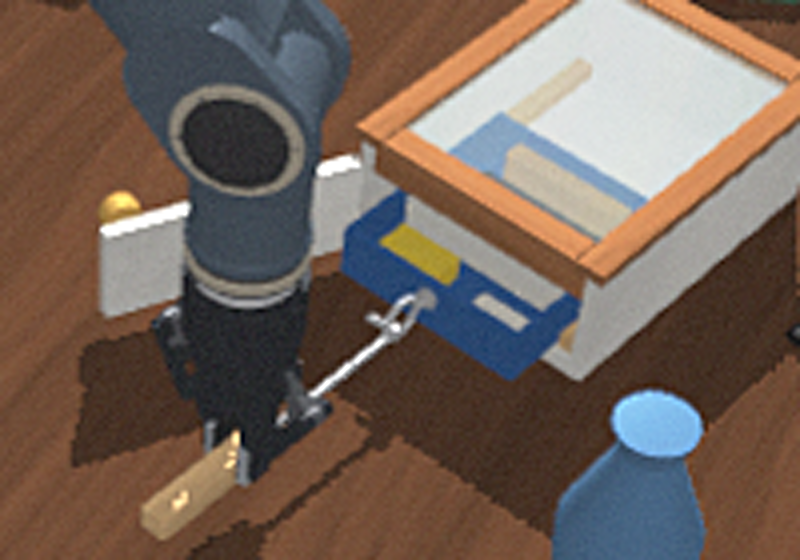

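Divider is up against the rail (crop (490,240)). The hook stayed in the eye and held about 10 N steadily for 1.4 s. Unhooking now.

```bash
python3 - <<'E'
from h import *
np.set_printoptions(precision=3,suppress=True)
C3=np.array([*CX,0]);Y3=np.array([*CY,0]); f0=np.load('f0.npy')
def st(m,r): s=sense(); print(m,r,s['position'],s['wrist_force']-f0,s['time_s'])
p=np.array(sense()['position']); p[2]=.0578
p=p+C3*.0085; st('relax',move_l(p,feed=.02,until_force=16))
p=p-Y3*.034; st('side',move_l(p,feed=.04,until_force=5))
im,d=shot('scene'); cv2.imwrite('pics/unh.png',cv2.resize(im[120:260,280:480][:,:,::-1],None,fx=4,fy=4,interpolation=cv2.INTER_CUBIC))
E
```

```text
relax False [ 0.554 -0.043  0.058] [ 1.071  0.458 -1.413] 18.9417
side False [ 0.587 -0.05   0.058] [ 0.407  0.794 -0.408] 19.9417
```

View pics/unh.png

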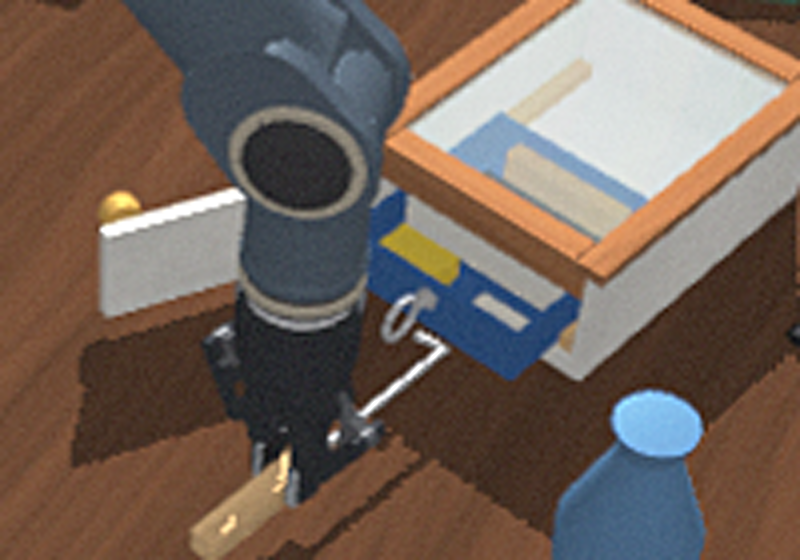

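Unhooked. The hook nose is clear of the ring at crop (415,338), and the tray did not move. Next I back off and lay the hook down where it started.

```bash
python3 - <<'E'
from h import *
np.set_printoptions(precision=3,suppress=True)
C3=np.array([*CX,0])
p=np.array(sense()['position']); p[2]=.0578
p=p-C3*.07; move_l(p,feed=.1); p[2]=.139; move_l(p)
g=[.598,-.226]; R=Rdown(HX,-1)
movep([*g,.139],R); move_l([*g,.045]); print(move_l([*g,.0285],feed=.02,until_force=3)); s=sense(); print(s['position'],s['wrist_force'])
command_gripper(.085); move_l([*g,.25],feed=.1)
movep([.45,-.40,.25],R); s=sense(); print(s['time_s'],s['finger_gap'])
im,d=shot('scene','end.png'); shot('top','endtop.png')
E
```

```text
True
[ 0.598 -0.226  0.029] [-0.36   0.5    5.271]
27.5417 0.08500001770073878
```

View pics/end.png

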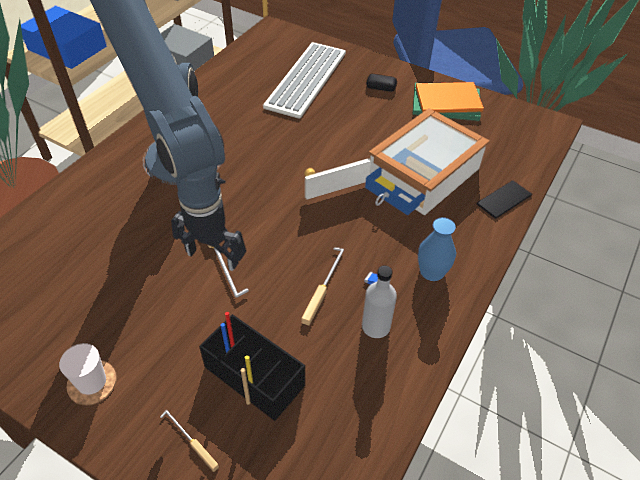

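The hook lies flat on open desk at scene (322,285), the tray is still out with its eye at (381,198), and the door and other objects look unmoved.

```bash
python3 -c "
from h import *
print(finish_job(), sense()['wrist_force'])"
```

```text
the job is handed in; nothing more can be done
the job is handed in; nothing more can be done
```

The tray is out against its stop and the hook is back on the desk; I handed the job in at about 27.5 s of the 69 s allowed.

**What I did:** I gripped the middle-sized hook and passed its nose through the tray's eye. I then drew the tray out slowly, with a drag of about 1–2.5 N, until the divider met the rail. I held about 10 N for 1.4 s (readings 9.8–10.4 N), then eased off, unhooked sideways and laid the hook flat close to where it had been.

**Last checks:**
- **Final pictures:** the tray is out, the hook lies clear of cabinet and tray, and the door, vase, bottle and other objects look unmoved. The gripper is open and touching nothing. I viewed only the scene picture; the final top-view picture was saved but not opened.
- **Camera disagreement:** the two cameras differed by 4–7 mm, and by up to about 14 mm at one cabinet corner. I lined up the hook with the eye in the scene camera alone.
- **Contact with the rail:** the force guard stopped the arm when the divider first met the rail, and the pull read only 0.4–1.9 N just after. I raised it again in small steps. I did not record the peak at that contact; the guard was set to trip at a 4.5 N change.
- **Hold force:** during the hold there was also about 1 N sideways and 3 N vertically on the tool, so the total was about 10.5 N.

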